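Home the leak tester's click valve and open it three clicks

TASK

Get the flute leak tester ready: turn its black valve knob gently clockwise until it comes up against its closed stop, without forcing it, then open it exactly three clicks anticlockwise and let go. Then switch the pump on by flipping its toggle switch over to the other side. Leave the glue bottle, the tin and the screwdriver standing and lying as they are.

Things in the scene. Friction and masses are not known exactly. Their poses are not given: they have to be found in the camera images.
- panel (a point): Centre of the flat top panel of the leak tester, a blue metal case 180 (its x) x 250 (its y) x 85 mm high, fixed to the bench. Its frame turns with the case: x runs from the hose-barb side to the gauge side, y along the long side, z up. A gauge 86 mm across, 10 mm high, sits at (28, 62) mm, a brass hose barb 28 mm high at (-55, 95) mm from this point.
- knob_grip (a point): Point on the axis of the black valve knob, at (15, -62, 32) mm from the panel centre; does not turn with it. Knob: upright cylinder, 40 mm across, top 13 mm above this point, 2 to 6 clicks open at the start. 16 clicks a turn (22.5 deg each), about 0.1 N m to pass one; it settles in the clicks. The closed stop is itself a click, springy by some 0.1 rad, and must not take over 0.5 N m.
- switch (a joint): Pump toggle switch angle in rad: 0 = off (bat leaning to the tester's -x), 0.9 = on (leaning to +x). Stays where it is left; stiff by 0.03 N m (about 1 N at the tip). Off at the start.
- switch_tip (a point): Centre of the 11 mm steel ball at the tip of the toggle's 7 mm bat, 30 mm from its pivot. Off, it stands 31 mm above the panel; pivot at (-52, 30, 4) mm from the panel centre, swinging in the tester's x-z plane. Moves with the bat.
- glue: White glue bottle, 34 mm across, 85 mm high, standing by the tester's +y end. Origin: centre of its underside.
- tin: Flat teal tin, 68 mm across, 28 mm high, by the tester's +y end. Origin: centre of its underside.
- driver: Screwdriver, green handle 26 mm thick, 170 mm long, lying by the tester's -y end along the tester's x. Origin: on the bench under its middle.

How it is judged:
On the way, in this order (a step that is already met when the one before it is completed fails the run):
1. the knob is home against its closed stop (value of joint dial below 0.12 rad), for 0.1 s.
2. the knob stands three clicks open, let go (value of joint dial between 1.03 and 1.33 rad and contact force between the fingers and dial below 0.1 N), for 0.2 s.
3. the pump switch is over to on (value of joint switch above 0.75 rad), for 0.1 s.
At the end, for the whole second after the job is handed in: The knob rests three clicks open from its stop (within a third of a click), the toggle is over in its on position (above 0.75 of 0.9 rad), knob and switch are let go, and bottle, tin and screwdriver are within 20 mm of where they were (value of joint dial between 1.03 and 1.33 rad and value of joint switch above 0.75 rad and distance of each of glue, tin, driver from where it was at the start of the episode below 0.02 m); the robot touches nothing.
It fails at once if the closed stop is forced (over about 0.5 N m on the knob) (contact force between stop_pin and stop_post above 35 N).
It fails at once if a bystander is pushed away or the bottle tipped (distance of any of glue, tin, driver from where it was at the start of the episode above 0.02 m or angle between glue's own z axis and vertical above 0.35 rad).
It also fails if it takes over 72 s, if anything falls off the work surface, if the arm or the gripper's body presses on something with over 40 N, if the wrist force passes 120 N, or if a joint passes its speed limit or range.

ROBOT

A 6-joint arm with a two-finger parallel gripper is mounted at the origin on the work surface. World frame = base frame: x ahead of the robot, y to its left, z up, the work surface at z = 0. Lengths are in m, angles in rad, forces in N, time in s.
With the tool pointing down it reaches from about 0.35 to 0.775 m from the base axis. Payload 7.3 kg.
Tool frame: the origin (TCP) lies between the finger pads; the fingertips stand 8 mm ahead of it and the grasp point (between the pads) lies 11 mm behind it (robot.nose_length is the distance from the TCP to the fingertips, in m); z points along the fingers, y is the line along which they close (so a half turn about z gives the same grasp; the last joint's range is limited). The gripper opens to 92 mm and grips with 3 to 60 N. Pads are 19 mm wide; open, the fingers measure 130 mm over their backs; the gripper's body (75 mm by 190 mm) begins 47 mm behind the grasp point.
Start: joints at [-1.351, 0.342, 1.524, -0, 1.275, -0.146], TCP at [0.188, -0.49, 0.197] pointing down, gripper open.
Joint ranges: [-2.53, 2.53], [-0.77, 2.02], [0.04, 2.7], [-1, 4.14], [0.28, 2.66], [-3.11, 3.11]. Speed limits (rad/s): [2.57, 2.57, 3.14, 3.14, 3.14, 3.14].

INTERFACE

Orientations are given as [roll, pitch, yaw] about the fixed x, y, z axes, in that order (R = Rz(yaw) Ry(pitch) Rx(roll)).
In Python, from cell import robot gives the robot as it stands. The module is installed in compiled form; this text tells all that it offers.
- The arm moves only by the shell command python3 -m jog 'ROWS' [FORCE]. ROWS is JSON, a list that holds one entry, the list of rows, each a list of 5 numbers: the gripper's target within -1 to 1 (fully open at 1, half-way at 0, shut at -1), then the shift along the tool's x, y, z in m, then the turn about the tool's z in rad. A call has 1 to 5 rows; each row is the pose to reach, as a shift and turn from the pose commanded when the call began, along the tool's axes at that moment; what a row does not reach only later rows make up. A row lasts 1/12 s, in which the tool goes at most 41.7 mm and 7.16 degrees, less where a joint would pass 70% of its speed; a pose out of reach is approached as far as the arm can. A call with a gripper value outside its range is refused whole. The fingers move at their own pace and stop on an object; FORCE is the grip in N (left out, the last holds). Time passes only in rows, so rows that repeat a pose let the fingers close. It gives the time, the measured TCP pose, the force, the opening and the grip force at its end, in the units of the state.
- robot.observe(): the state, without advancing time (a new reading comes with each control period).
- robot.read_camera(name): name is "scene" or "top" or "wrist"; returns the picture (384x512x3 uint8, red, green, blue); there is no depth.
- robot.camera_model(name): a dict with "camera_matrix" (3x3 intrinsics, pixels), "position" and "attitude" of the camera in the world; the wrist camera has in their place "mount" (4x4, takes a point from camera to tool coordinates, whose origin is the TCP and whose axes are the flange's). Camera axes: x right, y down, z forward; pixel columns grow to the right and rows downward; lengths in m; the calibration is good to about 2 mm. A picture is of the moment at which its call begins: read the wrist's pose just before it. camera_model takes no time and is no camera call.
- robot.hand_in(): hands the job in; it is judged then, once.
The state is a dict: "time": time; "qpos": joint angles; "qvel": joint speeds; "joint_efforts": joint torques, N m; "tool_pos": TCP position; "tool_rot": TCP orientation; "contact_force": force on the tool from outside, world axes, zero at the start; "torque": the same for the moment, N m; "opening": finger opening in m; "grip_force": force on a finger pad.
Only numpy, scipy, OpenCV 4.12 (cv2) and the standard library are available. Lean on these libraries where they do the work, as an engineer would, in place of code of your own. Each camera call takes 0.05 s, during which the arm holds its last target. There are 200 camera calls.

## Working session

There is one attempt and no reset: what is moved stays moved. The work goes in short steps, Python scripts to look and compute and a shell command to move; the robot and the scene stay as the last step left them, time stands still between calls to the robot, and variables do not carry over. Pictures are saved under pics/ and viewed, at most 13 in all, crops included, and the job is handed in when it is done.

```bash
mkdir -p pics; python3 - <<'E'
from cell import robot
import cv2,numpy as np
s=robot.observe();print({k:np.round(v,3).tolist() for k,v in s.items()})
ims=[]
for n in("top","scene","wrist"):
    im=robot.read_camera(n);cv2.imwrite(f"pics/{n}0.png",im[:,:,::-1]);print(n,robot.camera_model(n))
    ims.append(im)
cv2.imwrite("pics/a.png",cv2.resize(ims[0][:,:,::-1],(768,576)))
E
```

```text
{'time': 0.0, 'qpos': [-1.351, 0.343, 1.525, 0.0, 1.275, -0.146], 'qvel': [-0.001, 0.0, 0.001, 0.0, -0.0, 0.001], 'joint_efforts': [-0.002, -43.125, -24.422, 0.072, 0.056, -0.0], 'tool_pos': [0.188, -0.49, 0.197], 'tool_rot': [-3.14, -0.0, 0.366], 'contact_force': [-0.527, -0.028, -0.549], 'torque': [0.001, -0.067, -0.008], 'grip_force': 0.0, 'opening': 0.092}
top {'camera_matrix': array([[470.24195343,   0.        , 255.72416321],
       [  0.        , 470.24195343, 187.43469277],
       [  0.        ,   0.        ,   1.        ]]), 'position': array([0.54482347, 0.06594687, 0.96277099]), 'attitude': array([-3.08877334e+00, -1.48232543e-03, -1.59559479e+00])}
scene {'camera_matrix': array([[377.89703199,   0.        , 261.93016978],
       [  0.        , 377.89703199, 190.87738046],
       [  0.        ,   0.        ,   1.        ]]), 'position': array([ 0.8769584 , -0.24561453,  0.73899868]), 'attitude': array([-2.5590482 , -0.01229205,  0.79072046])}
wrist {'camera_matrix': array([[300.02593091,   0.        , 258.4687528 ],
       [  0.        , 300.02593091, 190.19326973],
       [  0.        ,   0.        ,   1.        ]]), 'mount': array([[ 1.99461896e-04, -9.64055743e-01, -2.65699990e-01,
         7.28337296e-02],
       [ 9.99999980e-01,  1.95222966e-04,  4.23638369e-05,
         2.63950550e-04],
       [ 1.10296397e-05, -2.65699993e-01,  9.64055763e-01,
        -1.88586808e-01],
       [ 0.00000000e+00,  0.00000000e+00,  0.00000000e+00,
         1.00000000e+00]])}
```

View pics/a.png

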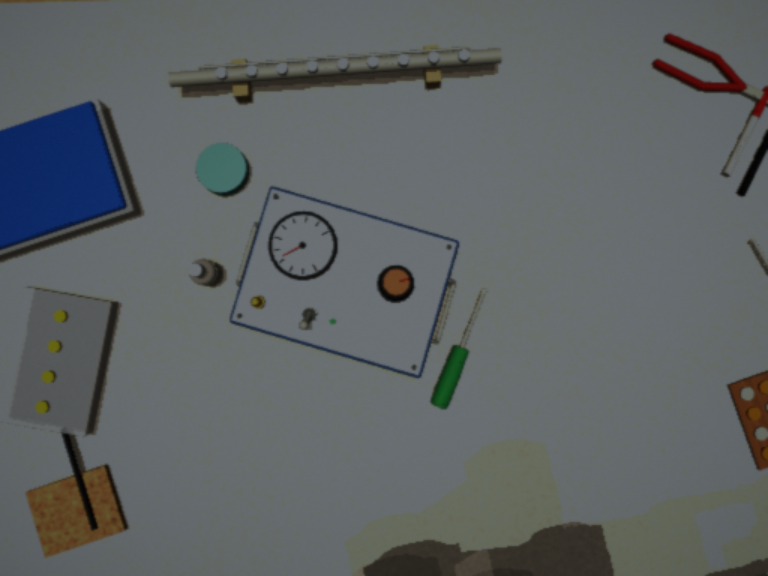

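View pics/scene0.png

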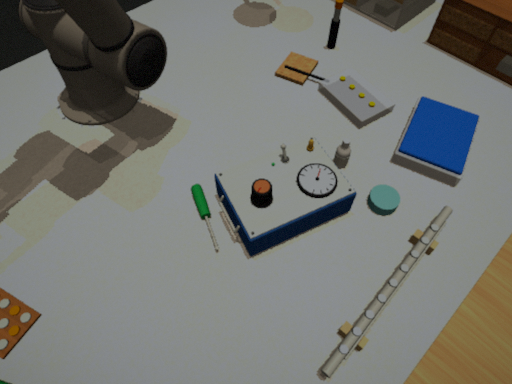

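Top view (1.5x scale): panel corners at about (272,187), (459,241), (420,377) and (231,322). The gauge is at (302,245), the knob at (396,282), the barb at (257,301) and the toggle ball at (304,325). The driver is at (460,350), the tin at (221,168) and the glue at (205,271). The scene view agrees with this layout.

```bash
cat > h.py <<'E'
from cell import robot
import cv2,numpy as np
from scipy.spatial.transform import Rotation as Ro
def cam(n,st=None):
    m=robot.camera_model(n);K=m["camera_matrix"]
    if n=="wrist":
        s=st or robot.observe();R=Ro.from_euler('xyz',s["tool_rot"]).as_matrix();M=m["mount"]
        return K,R@M[:3,:3],R@M[:3,3]+s["tool_pos"]
    return K,Ro.from_euler('xyz',m["attitude"]).as_matrix(),np.array(m["position"])
def cast(c,uv,z):
    K,R,p=c;d=R@np.linalg.inv(K)@np.array([uv[0],uv[1],1.]);return p+d*(z-p[2])/d[2]
def proj(c,P):
    K,R,p=c;q=K@(R.T@(np.array(P)-p));return q[:2]/q[2]
E
python3 - <<'E'
from h import *
c=cam("top")
C=np.array([cast(c,(u/1.5,v/1.5),.085) for u,v in[(272,187),(459,241),(420,377),(231,322)]])
print(C.round(3));print("sides",np.linalg.norm(C-np.roll(C,-1,0),axis=1))
ctr=C.mean(0); ey=(C[0]-C[1]+C[3]-C[2]);ey/=np.linalg.norm(ey);ex=np.array([ey[1],-ey[0],0])
print("ctr",ctr,"yaw x",np.arctan2(ex[1],ex[0]))
W=lambda x,y,z:ctr+ex*x+ey*y+[0,0,z]
im=cv2.imread("pics/top0.png");hsv=cv2.cvtColor(im,cv2.COLOR_BGR2HSV)
m=cv2.inRange(hsv,(3,100,80),(18,255,255));m[:170]=0;m[210:]=0;m[:,:240]=0;m[:,290:]=0
M=cv2.moments(m,True);k=(M['m10']/M['m00'],M['m01']/M['m00']);print("knob px",k,M['m00'],cast(c,k,.130),W(15,-62,0)*0+W(.015,-.062,.045))
print("gauge",cast(c,(302/1.5,245/1.5),.095),W(.028,.062,.01))
a=np.pi/2
tip=W(-.052-.03*np.sin(.45),.03,.004+.03*np.cos(.45));print("tip",cast(c,(304/1.5,325/1.5),tip[2]),tip, "pivot",W(-.052,.03,.004))
c2=cam("scene")
for P in(W(.015,-.062,.045),tip,W(.028,.062,.01)):print(proj(c,P)*1.5,proj(c2,P))
for n,uv,z in(("drv",(450,376),.013),("blade",(476,315),.013),("glue",(197,271),.085),("tin",(221,168),.028)):
    p=cast(c,np.array(uv)/1.5,z);d=p-ctr;print(n,p.round(3),(d@ex).round(3),(d@ey).round(3))
E
```

```text
[[ 0.713  0.201  0.085]
 [ 0.639 -0.032  0.085]
 [ 0.471  0.021  0.085]
 [ 0.545  0.254  0.085]]
sides [0.24396003 0.17605406 0.24420615 0.17620102]
ctr [0.59210808 0.1110328  0.085     ] yaw x -0.3070434139159447
knob px (263.6284403669725, 187.46330275229357) 218.0 [0.58840944 0.04960876 0.13      ] [0.58766756 0.04739883 0.13      ]
gauge [0.63784604 0.16315128 0.095     ] [0.63753754 0.16167038 0.095     ]
tip [0.53931521 0.16020142 0.11601341] [0.53916861 0.15929025 0.11601341] pivot [0.5516073  0.15534631 0.089     ]
[397.32735959 281.77525657] [260.56146548 186.36651567]
[304.7628957  325.10365771] [281.81292428 146.39732081]
[303.20371615 245.21926197] [316.06736231 178.32611601]
drv [ 0.466 -0.022  0.013] -0.08 -0.165
blade [ 0.546 -0.06   0.013] 0.008 -0.177
glue [0.61  0.296 0.085] -0.039 0.181
tin [0.751 0.277 0.028] 0.101 0.206
```

```bash
for i in 1 2 3 4; do python3 -m jog '[[[0.3,0.03,-0.018,0,0],[0.3,0.06,-0.036,0,0],[0.3,0.09,-0.055,0,0],[0.3,0.142,-0.09,0,0],[0.3,0.142,-0.09,0,0]]]' 10; done
python3 -m jog '[[[0.3,0,0,0,-0.12],[0.3,0,0,0,-0.24],[0.3,0,0,0,-0.36],[0.3,0,0,0,-0.48],[0.3,0,0,0,-0.6]]]'
python3 -m jog '[[[0.3,0,0,0,-0.12],[0.3,0,0,0,-0.24],[0.3,0,0,0,-0.36],[0.3,0,0,0,-0.48],[0.3,0,0,0,-0.6]]]'
python3 -m jog '[[[0.3,0,0,0,-0.12],[0.3,0,0,0,-0.24],[0.3,0,0,0,-0.36],[0.3,0,0,0,-0.36],[0.3,0,0,0,-0.36]]]'
cat > look.py <<'E'
import sys
from h import *
s=robot.observe();im=robot.read_camera("wrist");cv2.imwrite(f"pics/{sys.argv[1]}.png",im[:,:,::-1])
c=cam("wrist",s);hsv=cv2.cvtColor(im,cv2.COLOR_RGB2HSV)
print("t",s["time"],"tool",np.round(s["tool_pos"],4),np.round(s["tool_rot"],3),"q6",s["qpos"][5].round(3))
print("knob px exp",proj(c,(.588,.0485,.13)))
m=cv2.inRange(hsv,(5,120,60),(20,255,255));n,l,st,ce=cv2.connectedComponentsWithStats(m)
for i in range(1,n):
    if st[i,4]>150:print("orange",ce[i],st[i],cast(c,ce[i],.13).round(4))
E
python3 look.py w1
```

```text
time: 0.57
tool_pos: [0.2895, -0.352, 0.197]
tool_rot: [-3.14, -0.001, 0.367]
contact_force: [0.6, 0.5, 0.1]
opening: 0.0634
grip_force: 0.0
time: 0.98
tool_pos: [0.39, -0.2173, 0.1972]
tool_rot: [-3.141, -0.001, 0.367]
contact_force: [-0.3, -1.0, 0.4]
opening: 0.0596
grip_force: 0.0
time: 1.4
tool_pos: [0.4906, -0.0825, 0.197]
tool_rot: [-3.141, -0.001, 0.368]
contact_force: [0.3, -0.9, -0.2]
opening: 0.0598
grip_force: 0.0
time: 1.82
tool_pos: [0.591, 0.0527, 0.1966]
tool_rot: [-3.141, -0.001, 0.368]
contact_force: [-0.5, 0.6, -0.5]
opening: 0.0596
grip_force: 0.0
time: 2.23
tool_pos: [0.5893, 0.0492, 0.1967]
tool_rot: [-3.141, 0.001, 0.972]
contact_force: [-0.1, -0.0, -0.1]
opening: 0.0595
grip_force: 0.0
time: 2.65
tool_pos: [0.5892, 0.0491, 0.1968]
tool_rot: [-3.141, 0.0, 1.572]
contact_force: [0.3, -1.0, 0.2]
opening: 0.0596
grip_force: 0.0
time: 3.07
tool_pos: [0.5893, 0.0491, 0.1969]
tool_rot: [-3.141, -0.0, 1.922]
contact_force: [-0.1, -0.4, 0.2]
opening: 0.0595
grip_force: 0.0
t 3.0667 tool [0.5893 0.0491 0.1969] [-3.141 -0.     1.922] q6 -0.398
knob px exp [255.3119148  191.13844761]
orange [247.32996633 193.07407407] [240 177  16  32 297] [0.582  0.0444 0.13  ]
orange [143.96507937 277.86349206] [138 251  18  43 315] [ 0.5171 -0.0697  0.13  ]
orange [424.93937068 308.7943208 ] [ 346  304  151   10 1303] [ 0.7877 -0.0076  0.13  ]
```

View pics/w1.png

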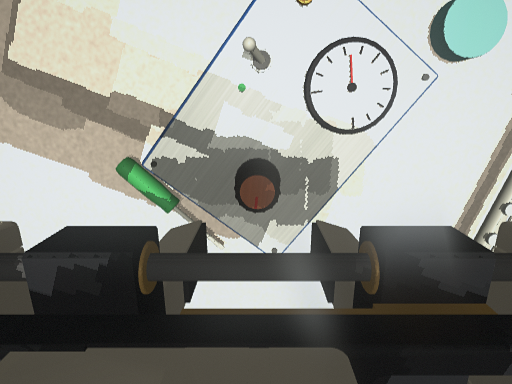

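The knob top is at (257,193) against a predicted (255,191), so it is within about 1.5 mm, and the red pointer aims down in the image. I'll descend and grip lightly.

```bash
python3 -m jog '[[[0.3,0,0,0.025,0],[0.3,0,0,0.05,0],[0.3,0,0,0.07,0],[0.3,0,0,0.082,0],[0.3,0,0,0.088,0]]]' 10
python3 -m jog '[[[-0.4,0,0,0,0],[-0.4,0,0,0,0],[-0.4,0,0,0,0],[-0.4,0,0,0,0],[-0.4,0,0,0,0]]]' 10
python3 look.py w2; python3 -c "
from h import *
print(robot.observe()['torque'])"
```

```text
time: 3.53
tool_pos: [0.5883, 0.0491, 0.107]
tool_rot: [-3.138, -0.001, 1.923]
contact_force: [-0.7, -1.0, -0.4]
opening: 0.0598
grip_force: 0.0
time: 3.95
tool_pos: [0.59, 0.0491, 0.1102]
tool_rot: [3.14, 0.001, 1.926]
contact_force: [-0.1, 0.1, -0.1]
opening: 0.0313
grip_force: 0.0
t 3.95 tool [0.59   0.0491 0.1102] [3.140e+00 1.000e-03 1.926e+00] q6 -0.401
knob px exp [253.06301461 229.49310439]
orange [255.2467033  229.74230769] [ 231  207   50   46 1820] [0.5893 0.0488 0.13  ]
orange [196.30028329 267.77053824] [192 241  12  53 353] [0.5634 0.0118 0.13  ]
orange [362.35236542 308.49918434] [330 304  65  10 613] [0.6745 0.0209 0.13  ]
orange [180.86891386 310.78651685] [124 309 152   5 534] [ 0.5633 -0.0219  0.13  ]
[ 0.0285112  -0.12703441  0.02280474]
```

View pics/w2.png

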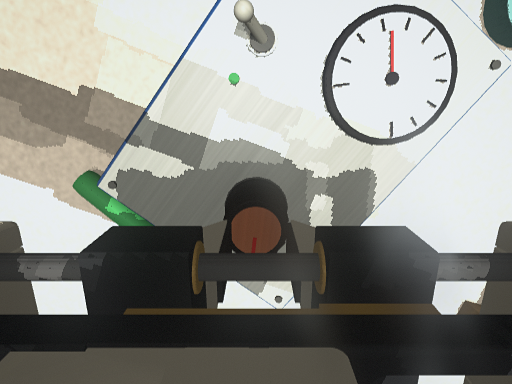

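The fingers flank the knob, with the orange top at (255,230). The opening of 31 mm with zero grip force is odd, so I'll let time pass and read it again.

```bash
python3 -m jog '[[[-0.4,0,0,0,0],[-0.4,0,0,0,0],[-0.4,0,0,0,0]]]' 10
python3 - <<'E'
from h import *
s=robot.observe();print(s["torque"]);c=cam("wrist",s);R=Ro.from_euler('xyz',s["tool_rot"]).as_matrix()
for q in((0,0,.008),(0,.0138,.008),(0,-.0138,.008),(0,.02,-.011),(0,-.02,-.011),(.0095,.02,.008),(.0095,-.02,.008)):print(q,proj(c,s["tool_pos"]+R@q).round())
print(proj(c,(.589,.0488,.085)))
E
```

```text
time: 4.25
tool_pos: [0.5895, 0.0491, 0.1093]
tool_rot: [3.141, 0.0, 1.926]
contact_force: [-0.9, -0.4, -0.6]
opening: 0.0276
grip_force: 0.0
[ 0.00110355 -0.10356246  0.0310836 ]
(0, 0, 0.008) [257. 214.]
(0, 0.0138, 0.008) [276. 214.]
(0, -0.0138, 0.008) [237. 214.]
(0, 0.02, -0.011) [288. 224.]
(0, -0.02, -0.011) [225. 224.]
(0.0095, 0.02, 0.008) [286. 201.]
(0.0095, -0.02, 0.008) [227. 201.]
[255.94013675 206.52317936]
```

```bash
python3 look.py w3; python3 -c "
import cv2,numpy as np
a=cv2.imread('pics/w3.png')[150:320,150:370];b=cv2.imread('pics/w3.png')
from h import *
im=robot.read_camera('scene')[:,:,::-1];d=im[130:230,200:330]
cv2.imwrite('pics/c3.png',np.hstack([cv2.resize(a,(440,340)),cv2.resize(d,(340,340*100//130)) if 0 else cv2.resize(d,(352,340))]))"
```

```text
t 4.25 tool [0.5895 0.0491 0.1093] [3.141 0.    1.926] q6 -0.401
knob px exp [253.74547123 230.28364805]
orange [256.63981849 230.2195122 ] [ 233  208   49   45 1763] [0.5896 0.0491 0.13  ]
orange [202.71903323 267.2326284 ] [199 241  11  53 331] [0.5666 0.0141 0.13  ]
orange [358.64189189 308.53716216] [327 304  65  10 592] [0.6711 0.0206 0.13  ]
orange [179.24237288 310.79830508] [117 309 165   5 590] [ 0.5618 -0.0216  0.13  ]
```

View pics/c3.png

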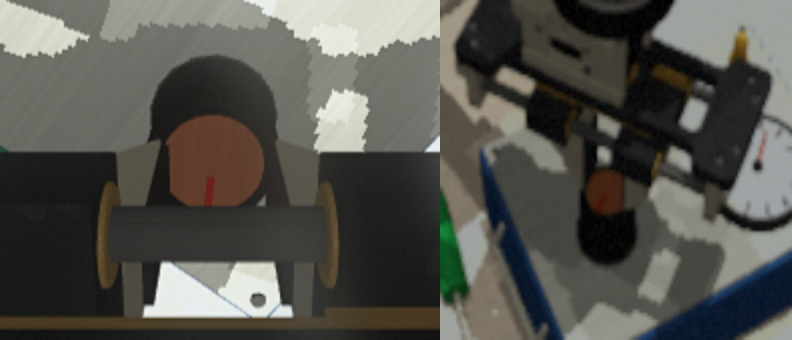

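```bash
python3 -c "
from cell import robot
print(robot.nose_length,[a for a in dir(robot) if a[0]!='_'])"
python3 -m jog '[[[0.3,0,0,0,0],[0.3,0,0,0,0],[0.3,0,0,0,0],[0.3,0,0,0,0],[0.3,0,0,0,0]]]' 10
python3 -m jog '[[[0.3,0,0,0.003,0],[0.3,0,0,0.006,0],[0.3,0,0,0.009,0],[0.3,0,0,0.012,0],[0.3,0,0,0.012,0]]]' 10
```

```text
0.008 ['IKError', 'camera_model', 'hand_in', 'nose_length', 'observe', 'read_camera']
time: 4.77
tool_pos: [0.5895, 0.0491, 0.1092]
tool_rot: [3.142, 0.0, 1.926]
contact_force: [-0.0, -0.1, -0.2]
opening: 0.0562
grip_force: 0.0
time: 5.18
tool_pos: [0.5889, 0.0491, 0.0962]
tool_rot: [-3.14, -0.001, 1.926]
contact_force: [-0.5, 0.1, 0.8]
opening: 0.0599
grip_force: 0.0
```

```bash

python3 -m jog '[[[-0.4,0,0,0,0],[-0.4,0,0,0,0],[-0.4,0,0,0,0],[-0.4,0,0,0,0],[-0.4,0,0,0,0]]]' 10
python3 -m jog '[[[-0.4,0,0,0,0],[-0.4,0,0,0,0],[-0.4,0,0,0,0]]]' 10; python3 look.py w4
```

```text
time: 5.6
tool_pos: [0.5881, 0.0486, 0.0973]
tool_rot: [-3.139, -0.0, 1.926]
contact_force: [-4.6, -2.3, 3.3]
opening: 0.0393
grip_force: 10.0
time: 5.85
tool_pos: [0.5881, 0.0486, 0.0973]
tool_rot: [-3.139, -0.0, 1.926]
contact_force: [-5.0, -1.8, 2.3]
opening: 0.0388
grip_force: 10.0
t 5.85 tool [0.5881 0.0486 0.0973] [-3.139 -0.     1.926] q6 -0.401
knob px exp [255.85505247 238.75875698]
orange [257.8331422  235.24942661] [ 231  215   55   38 1744] [0.5883 0.0509 0.13  ]
orange [182.2630273  267.53349876] [177 241  15  53 403] [0.5542 0.0166 0.13  ]
orange [336.18466899 269.68989547] [330 242  11  52 287] [0.6386 0.0464 0.13  ]
orange [369.69219858 308.54042553] [333 304  77  10 705] [0.6684 0.0295 0.13  ]
orange [188.55       310.67045455] [140 309 139   5 440] [ 0.5661 -0.0102  0.13  ]
```

The grip now holds at 39 mm, so the fingertips evidently sit higher than stated. Next I'll measure the pointer angle and start turning gently.

```bash
cat > ptr.py <<'E'
from h import *
import sys
def ptr(f=None,z=.13,ctr=(.5885,.0488)):
    s=robot.observe()
    im=robot.read_camera("wrist")
    if f:cv2.imwrite(f"pics/{f}.png",im[:,:,::-1])
    c=cam("wrist",s);u,v=proj(c,(*ctr,z));hsv=cv2.cvtColor(im,cv2.COLOR_RGB2HSV)
    disc=np.zeros(im.shape[:2],np.uint8);cv2.circle(disc,(int(u),int(v)),30,255,-1)
    r=(cv2.inRange(hsv,(0,150,70),(3,255,255))|cv2.inRange(hsv,(174,150,70),(180,255,255)))&disc
    ys,xs=np.nonzero(r)
    if len(xs)<5: print("no red",len(xs));return
    P=np.array([cast(c,q,z)[:2] for q in zip(xs,ys)]);d=P.mean(0)-ctr
    _,_,vt=np.linalg.svd(P-P.mean(0));a=vt[0]*(1 if vt[0]@d>0 else -1)
    print("red n",len(xs),"ctr-dir deg",np.degrees(np.arctan2(d[1],d[0])).round(1),"axis deg",np.degrees(np.arctan2(a[1],a[0])).round(1),"tool yaw deg",np.degrees(s["tool_rot"][2]).round(1),"torque",s["torque"].round(3),"r mm",np.linalg.norm(d).round(4))
if __name__=="__main__":ptr(sys.argv[1] if len(sys.argv)>1 else None)
E
python3 ptr.py w5
python3 -m jog '[[[-0.4,0,-0.001,0,0.05],[-0.4,0,-0.001,0,0.1],[-0.4,0,-0.001,0,0.15],[-0.4,0,-0.001,0,0.2],[-0.4,0,-0.001,0,0.2]]]' 10; python3 ptr.py
python3 -m jog '[[[-0.4,0,0,0,0.05],[-0.4,0,0,0,0.1],[-0.4,0,0,0,0.15],[-0.4,0,0,0,0.2],[-0.4,0,0,0,0.2]]]' 10; python3 ptr.py w6
```

```text
red n 19 ctr-dir deg -69.9 axis deg -92.0 tool yaw deg 110.3 torque [-0.334  0.742  0.027] r mm 0.0071
time: 6.37
tool_pos: [0.5881, 0.0486, 0.0973]
tool_rot: [-3.141, 0.0, 1.724]
contact_force: [-3.1, -1.6, 1.5]
opening: 0.0388
grip_force: 10.0
red n 19 ctr-dir deg -80.3 axis deg -103.6 tool yaw deg 98.8 torque [-0.107  0.316 -0.025] r mm 0.0069
time: 6.83
tool_pos: [0.5881, 0.0486, 0.0973]
tool_rot: [-3.141, 0.0, 1.526]
contact_force: [-3.8, -2.0, 2.0]
opening: 0.039
grip_force: 10.0
red n 18 ctr-dir deg -90.6 axis deg -106.1 tool yaw deg 87.4 torque [-0.164  0.457  0.042] r mm 0.0066
```

```bash
for i in 1 2 3; do
python3 -m jog '[[[-0.4,0,0,0,0.05],[-0.4,0,0,0,0.1],[-0.4,0,0,0,0.15],[-0.4,0,0,0,0.2],[-0.4,0,0,0,0.2]]]' 10|grep -v opening; python3 ptr.py; done; python3 ptr.py w7
python3 -c "
import cv2,numpy as np
print(0);cv2.imwrite('pics/c7.png',np.hstack([cv2.resize(cv2.imread(f'pics/{n}.png')[180:300,200:320],(360,360)) for n in('w5','w7')]))"
```

```text
time: 7.3
tool_pos: [0.5882, 0.0486, 0.0973]
tool_rot: [-3.141, 0.0, 1.326]
contact_force: [-4.5, -1.5, 3.2]
grip_force: 10.0
red n 19 ctr-dir deg -102.4 axis deg -126.4 tool yaw deg 76.0 torque [-0.203  0.635 -0.078] r mm 0.0065
time: 7.77
tool_pos: [0.5882, 0.0486, 0.0972]
tool_rot: [-3.141, 0.001, 1.127]
contact_force: [-3.4, -1.3, 2.6]
grip_force: 10.0
red n 19 ctr-dir deg -113.0 axis deg -124.9 tool yaw deg 64.6 torque [-0.244  0.728  0.081] r mm 0.0062
time: 8.23
tool_pos: [0.5882, 0.0487, 0.0973]
tool_rot: [-3.141, 0.0, 0.927]
contact_force: [-5.5, -1.6, 3.3]
grip_force: 10.0
red n 18 ctr-dir deg -125.7 axis deg -140.4 tool yaw deg 53.1 torque [-0.312  0.816 -0.018] r mm 0.006
red n 18 ctr-dir deg -125.2 axis deg -140.3 tool yaw deg 53.2 torque [-0.297  0.886  0.027] r mm 0.006
0
```

View pics/c7.png

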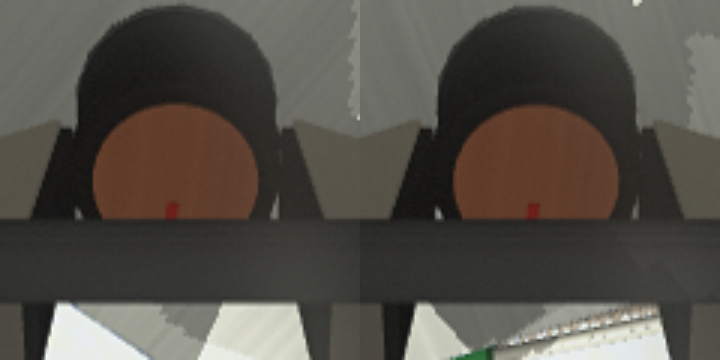

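Left (before) and right (after): the red pointer mark stays at the same place relative to the gripper, so there is no slip after 57° and the stop isn't reached yet. I'll continue with a softer grip so that slip limits the torque.

```bash
for i in 1 2 3; do
python3 -m jog '[[[-0.4,0,0,0,0.05],[-0.4,0,0,0,0.1],[-0.4,0,0,0,0.15],[-0.4,0,0,0,0.2],[-0.4,0,0,0,0.2]]]' 7|grep tool_rot; python3 ptr.py; done
```

```text
tool_rot: [-3.142, 0.0, 0.728]
red n 19 ctr-dir deg -137.2 axis deg -134.8 tool yaw deg 41.7 torque [-0.258  0.849  0.05 ] r mm 0.0059
tool_rot: [3.142, 0.0, 0.527]
red n 16 ctr-dir deg -149.9 axis deg -150.0 tool yaw deg 30.2 torque [-0.244  0.785 -0.033] r mm 0.0059
tool_rot: [3.141, -0.0, 0.327]
red n 16 ctr-dir deg -163.2 axis deg -161.5 tool yaw deg 18.8 torque [-0.27   0.676  0.005] r mm 0.0057
```

```bash
for i in 1 2 3 4; do
python3 -m jog '[[[-0.4,0,0,0,0.03],[-0.4,0,0,0,0.06],[-0.4,0,0,0,0.1],[-0.4,0,0,0,0.1]]]' 7|grep -E "tool_rot|contact"; python3 ptr.py;python3 ptr.py; done
```

```text
tool_rot: [3.141, -0.001, 0.228]
contact_force: [-2.2, -1.6, 2.9]
red n 15 ctr-dir deg -169.1 axis deg 165.2 tool yaw deg 13.0 torque [-0.251  0.511  0.054] r mm 0.0055
red n 15 ctr-dir deg -169.0 axis deg 165.3 tool yaw deg 13.1 torque [-0.278  0.487  0.037] r mm 0.0055
tool_rot: [3.141, -0.001, 0.127]
contact_force: [-1.7, -1.6, 2.2]
red n 14 ctr-dir deg -175.4 axis deg 161.2 tool yaw deg 7.3 torque [-0.301  0.371 -0.006] r mm 0.0056
red n 15 ctr-dir deg -175.8 axis deg 159.5 tool yaw deg 7.3 torque [-0.283  0.37  -0.028] r mm 0.0056
tool_rot: [3.141, -0.001, 0.026]
contact_force: [-2.7, -1.1, 2.2]
red n 15 ctr-dir deg 177.2 axis deg 153.6 tool yaw deg 1.5 torque [-0.333  0.409 -0.077] r mm 0.0056
red n 15 ctr-dir deg 177.5 axis deg 153.7 tool yaw deg 1.6 torque [-0.399  0.302 -0.05 ] r mm 0.0056
tool_rot: [3.141, -0.001, -0.074]
contact_force: [-1.3, -2.6, 1.7]
red n 13 ctr-dir deg 171.8 axis deg 158.5 tool yaw deg -4.2 torque [-0.43   0.255  0.037] r mm 0.0056
red n 14 ctr-dir deg 171.0 axis deg 149.8 tool yaw deg -4.1 torque [-0.471  0.209  0.039] r mm 0.0057
```

```bash
for i in 1 2 3 4; do
python3 -m jog '[[[-0.4,0,0,0,0.03],[-0.4,0,0,0,0.06],[-0.4,0,0,0,0.1],[-0.4,0,0,0,0.1]]]' 7|grep -E "tool_rot|contact"; python3 ptr.py; done;python3 ptr.py w8
```

```text
tool_rot: [3.141, -0.001, -0.174]
contact_force: [-1.1, -3.2, 1.6]
red n 13 ctr-dir deg 166.8 axis deg 152.9 tool yaw deg -10.0 torque [-0.524  0.205  0.013] r mm 0.0055
tool_rot: [3.141, -0.0, -0.274]
contact_force: [-1.2, -4.0, 2.1]
red n 14 ctr-dir deg 159.1 axis deg 134.1 tool yaw deg -15.7 torque [-0.553  0.221 -0.012] r mm 0.0057
tool_rot: [3.141, -0.0, -0.374]
contact_force: [-1.4, -4.0, 1.6]
red n 12 ctr-dir deg 152.5 axis deg 158.5 tool yaw deg -21.4 torque [-0.683  0.164 -0.049] r mm 0.0057
tool_rot: [3.141, -0.001, -0.473]
contact_force: [-1.5, -5.2, 1.0]
red n 15 ctr-dir deg 148.2 axis deg 125.1 tool yaw deg -27.1 torque [-0.789  0.163  0.037] r mm 0.0057
red n 15 ctr-dir deg 148.4 axis deg 125.2 tool yaw deg -27.0 torque [-0.822  0.244  0.049] r mm 0.0057
```

```bash

python3 -m jog '[[[-0.4,0,0,0,0.03],[-0.4,0,0,0,0.06],[-0.4,0,0,0,0.06]]]' 7|grep -E "tool_rot|contact"; python3 ptr.py; python3 ptr.py
python3 -m jog '[[[-0.4,0,0,0,0.03],[-0.4,0,0,0,0.06],[-0.4,0,0,0,0.06]]]' 7|grep -E "tool_rot|contact"; python3 ptr.py; python3 ptr.py w9
```

```text
tool_rot: [3.141, -0.0, -0.533]
contact_force: [-0.7, -5.0, 2.1]
red n 18 ctr-dir deg 143.8 axis deg 165.7 tool yaw deg -30.6 torque [-0.884  0.224  0.142] r mm 0.0056
red n 18 ctr-dir deg 143.7 axis deg 165.8 tool yaw deg -30.5 torque [-0.991  0.188  0.121] r mm 0.0057
tool_rot: [3.141, -0.001, -0.593]
contact_force: [-2.0, -4.9, 1.9]
red n 14 ctr-dir deg 141.0 axis deg 120.0 tool yaw deg -34.0 torque [-0.823  0.104  0.145] r mm 0.0059
red n 14 ctr-dir deg 141.0 axis deg 120.1 tool yaw deg -33.9 torque [-0.855  0.101  0.047] r mm 0.0058
```

```bash
for i in 1 2; do
python3 -m jog '[[[-0.4,0,0,0,0.02],[-0.4,0,0,0,0.04],[-0.4,0,0,0,0.04]]]' 7|grep -E "tool_rot|contact"; python3 ptr.py; python3 ptr.py;done; python3 ptr.py w9
python3 -c "
import cv2,numpy as np
cv2.imwrite('pics/c9.png',np.hstack([cv2.resize(cv2.imread(f'pics/{n}.png')[180:300,200:320],(360,360)) for n in('w8','w9')]))"
```

```text
tool_rot: [3.141, -0.001, -0.633]
contact_force: [-1.0, -5.0, 1.5]
red n 16 ctr-dir deg 142.8 axis deg 143.9 tool yaw deg -36.3 torque [-0.837  0.115  0.158] r mm 0.0057
red n 16 ctr-dir deg 142.7 axis deg 143.9 tool yaw deg -36.2 torque [-0.843  0.019  0.186] r mm 0.0058
tool_rot: [3.141, -0.0, -0.673]
contact_force: [-1.3, -4.1, 0.4]
red n 18 ctr-dir deg 139.4 axis deg 157.8 tool yaw deg -38.5 torque [-0.891  0.176  0.158] r mm 0.0057
red n 18 ctr-dir deg 140.8 axis deg 125.3 tool yaw deg -38.5 torque [-0.779  0.187  0.112] r mm 0.0057
red n 17 ctr-dir deg 140.4 axis deg 135.0 tool yaw deg -38.5 torque [-0.817  0.117  0.116] r mm 0.0058
```

View pics/c9.png

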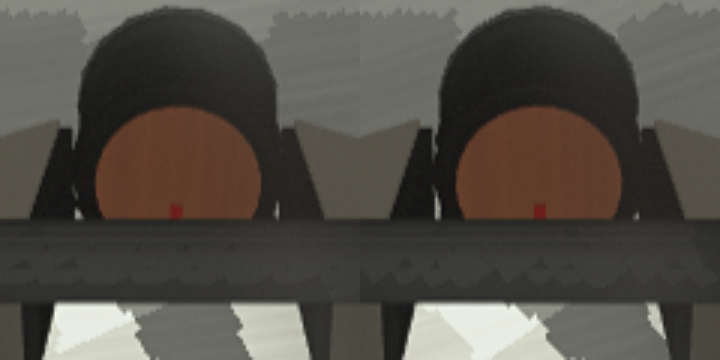

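The pointer's world direction has stalled at about 141° while the tool moved on, with torque steady at about 0.15 N·m, which looks like the stop. I'll confirm with a slightly firmer grip; slip torque should stay near 0.2 N·m, below the 0.5 limit.

```bash
for i in 1 2 3; do
python3 -m jog '[[[-0.4,0,0,0,0.02],[-0.4,0,0,0,0.05],[-0.4,0,0,0,0.05]]]' 10|grep -E "tool_rot|contact"; python3 ptr.py; python3 ptr.py;done
```

```text
tool_rot: [3.141, -0.0, -0.723]
contact_force: [-2.1, -5.4, 1.7]
red n 17 ctr-dir deg 137.9 axis deg 151.4 tool yaw deg -41.4 torque [-0.8    0.171  0.19 ] r mm 0.0056
red n 17 ctr-dir deg 137.9 axis deg 151.4 tool yaw deg -41.4 torque [-0.826  0.177  0.259] r mm 0.0056
tool_rot: [3.141, -0.0, -0.773]
contact_force: [-1.4, -4.2, 2.0]
red n 18 ctr-dir deg 137.7 axis deg 149.3 tool yaw deg -44.3 torque [-0.829  0.199  0.21 ] r mm 0.0059
red n 18 ctr-dir deg 137.7 axis deg 149.4 tool yaw deg -44.2 torque [-0.782  0.222  0.24 ] r mm 0.0059
tool_rot: [3.141, 0.0, -0.823]
contact_force: [-2.4, -4.6, 1.9]
red n 17 ctr-dir deg 136.9 axis deg 145.7 tool yaw deg -47.2 torque [-0.67   0.29   0.186] r mm 0.006
red n 18 ctr-dir deg 136.6 axis deg 146.5 tool yaw deg -47.1 torque [-0.715  0.299  0.255] r mm 0.0059
```

Torque sits at about 0.22 N·m with the pointer fixed, 20° past the last detent, so the knob is at the stop. I'll release, regrip and open 67.5°.

```bash
python3 -m jog '[[[0.1,0,0,0,0],[0.1,0,0,0,0],[0.1,0,0,0,0],[0.1,0,0,0,0],[0.1,0,0,0,0]]]' 10|grep -E "tool_|contact|open"; python3 ptr.py
python3 -m jog '[[[-0.4,0,0,0,0],[-0.4,0,0,0,0],[-0.4,0,0,0,0],[-0.4,0,0,0,0],[-0.4,0,0,0,0]]]' 12|grep -E "tool_|contact|open|grip"; python3 ptr.py
for i in 1 2; do python3 -m jog '[[[-0.4,0,0,0,-0.1],[-0.4,0,0,0,-0.2],[-0.4,0,0,0,-0.3],[-0.4,0,0,0,-0.4],[-0.4,0,0,0,-0.5]]]' 12|grep -E "tool_rot|contact"; python3 ptr.py;done
python3 -m jog '[[[-0.4,0,0,0,-0.05],[-0.4,0,0,0,-0.1],[-0.4,0,0,0,-0.15],[-0.4,0,0,0,-0.18],[-0.4,0,0,0,-0.18]]]' 12|grep -E "tool_rot|contact"; python3 ptr.py;python3 ptr.py
```

```text
tool_pos: [0.5886, 0.0492, 0.0971]
tool_rot: [-3.141, 0.0, -0.824]
contact_force: [-0.2, -0.5, -0.1]
opening: 0.0502
red n 22 ctr-dir deg 144.9 axis deg 150.7 tool yaw deg -47.2 torque [ 0.146 -0.021 -0.015] r mm 0.0061
tool_pos: [0.5882, 0.0485, 0.0972]
tool_rot: [3.141, 0.0, -0.824]
contact_force: [-2.6, -1.6, 1.7]
opening: 0.0387
grip_force: 12.0
red n 20 ctr-dir deg 145.0 axis deg 151.9 tool yaw deg -47.2 torque [-0.142  0.366 -0.024] r mm 0.006
tool_rot: [3.141, 0.001, -0.32]
contact_force: [-2.7, -2.3, 1.9]
red n 17 ctr-dir deg 175.8 axis deg -177.6 tool yaw deg -18.3 torque [-0.225  0.437 -0.055] r mm 0.006
tool_rot: [3.142, 0.001, 0.178]
contact_force: [-2.8, -1.2, 2.5]
red n 17 ctr-dir deg -151.5 axis deg -149.1 tool yaw deg 10.2 torque [-0.201  0.456 -0.046] r mm 0.006
tool_rot: [3.142, 0.001, 0.353]
contact_force: [-2.5, -0.6, 1.9]
red n 19 ctr-dir deg -139.4 axis deg -149.6 tool yaw deg 20.2 torque [-0.215  0.517  0.09 ] r mm 0.006
red n 19 ctr-dir deg -139.4 axis deg -149.7 tool yaw deg 20.2 torque [-0.303  0.485  0.013] r mm 0.006
```

The tool turned 67.4° with no slip. Now I'll release, rise, turn the tool square to the tester and check the pointer from above.

```bash
python3 -m jog '[[[0.1,0,0,0,0],[0.1,0,0,0,0],[0.1,0,0,0,0],[0.1,0,0,0,0],[0.1,0,0,0,0]]]' 10|grep -E "time|tool_|contact|open"
python3 -m jog '[[[0.1,0,0,-0.02,0],[0.1,0,0,-0.04,0],[0.1,0,0,-0.06,0],[0.1,0,0,-0.08,0],[0.1,0,0,-0.08,0]]]'|grep -E "tool_|contact|open"
python3 -m jog '[[[0.1,0,0,0,-0.12],[0.1,0,0,0,-0.24],[0.1,0,0,0,-0.36],[0.1,0,0,0,-0.48],[0.1,0,0,0,-0.6]]]'|grep tool_
python3 -m jog '[[[0.1,0,0,0,-0.12],[0.1,0,0,0,-0.24],[0.1,0,0,0,-0.31],[0.1,0,0,0,-0.31],[0.1,0,0,0,-0.31]]]'|grep tool_
python3 look.py w10; python3 ptr.py; python3 -c "
from h import *
im=robot.read_camera('top')[:,:,::-1];cv2.imwrite('pics/top1.png',im)
a=cv2.imread('pics/top0.png')
f=lambda i:cv2.resize(i[170:206,246:282],(300,300),interpolation=cv2.INTER_CUBIC)
w=cv2.imread('pics/w10.png')
cv2.imwrite('pics/c10.png',np.vstack([np.hstack([f(a),f(im)]),cv2.resize(w[0:250,56:456],(600,280))]))"
```

```text
time: 18.35
tool_pos: [0.5887, 0.0489, 0.0972]
tool_rot: [3.142, -0.0, 0.355]
contact_force: [0.0, -0.7, -0.0]
opening: 0.0507
tool_pos: [0.5909, 0.0487, 0.1816]
tool_rot: [3.139, -0.007, 0.356]
contact_force: [0.4, 0.3, 0.7]
opening: 0.0507
tool_pos: [0.5883, 0.0488, 0.1763]
tool_rot: [-3.141, 0.0, 0.962]
tool_pos: [0.5883, 0.0488, 0.1765]
tool_rot: [-3.141, 0.0, 1.263]
t 19.6 tool [0.5883 0.0488 0.1765] [-3.141  0.     1.263] q6 0.261
knob px exp [256.71055946 199.19097537]
orange [252.42628774 201.36234458] [240 184  28  33 563] [0.5841 0.0478 0.13  ]
orange [161.91855204 267.13122172] [156 242  17  52 442] [0.4901 0.0144 0.13  ]
orange [386.81781377 308.80431849] [343 304  89  10 741] [ 0.6694 -0.0872  0.13  ]
orange [186.05288462 310.65865385] [163 309  69   5 208] [ 0.494  -0.0335  0.13  ]
red n 30 ctr-dir deg -138.2 axis deg -142.7 tool yaw deg 72.4 torque [-0.036 -0.055 -0.02 ] r mm 0.0096
```

View pics/c10.png

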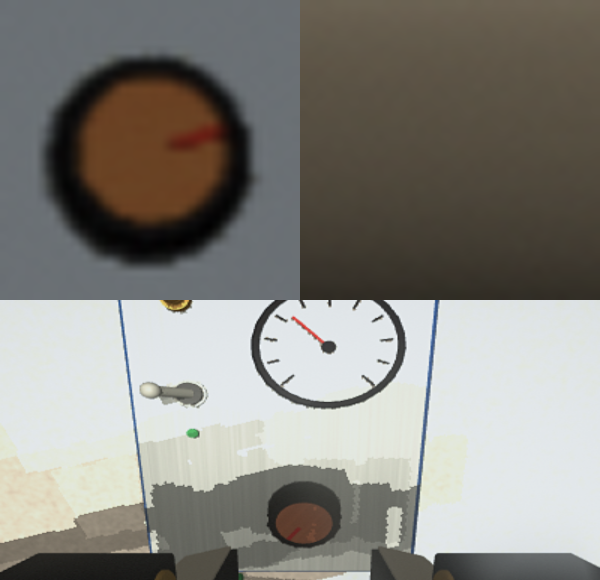

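The initial pointer direction was about −73° and it is now about −141°. Net change is −67.5°, which is 6 clicks closed then 3 open, as intended. The toggle is still leaning to −x. Now I'll straddle it.

```bash
python3 -m jog '[[[0.1,0.025,-0.02,0,0],[0.1,0.05,-0.04,0,0],[0.1,0.075,-0.06,0,0],[0.1,0.092,-0.075,0,0],[0.1,0.092,-0.075,0,0]]]'|grep -E "tool_|contact"
python3 look.py w11|head -1; python3 - <<'E'
from h import *
s=robot.observe();c=cam("wrist",s)
im=cv2.imread("pics/w11.png")
for P in((.5392,.1593,.116),(.5516,.1553,.089)):
    p=proj(c,P);print(p.round(1));cv2.drawMarker(im,tuple(int(v) for v in p),(0,0,255),0,8)
cv2.imwrite("pics/c11.png",im)
E
```

```text
tool_pos: [0.5428, 0.1628, 0.1773]
tool_rot: [-3.141, -0.001, 1.268]
contact_force: [1.0, -0.5, -0.2]
t 20.1667 tool [0.5428 0.1628 0.1773] [-3.141e+00 -1.000e-03  1.268e+00] q6 0.457
[252.5 197. ]
[266.7 189. ]
```

View pics/c11.png

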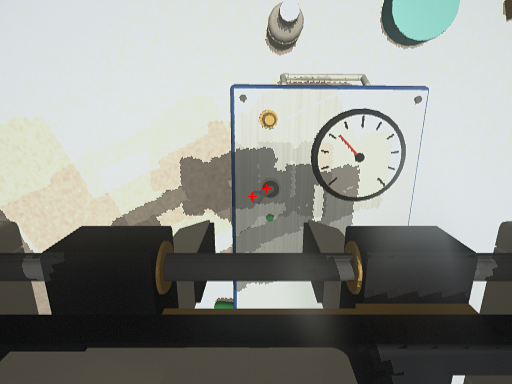

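The predicted toggle points land on the toggle at (252,197) and (267,189). I'll descend around it, slowing down at the end.

```bash
python3 -m jog '[[[0.1,0,0,0.025,0],[0.1,0,0,0.05,0],[0.1,0,0,0.068,0],[0.1,0,0,0.078,0],[0.1,0,0,0.078,0]]]'|grep -E "tool_|contact"
python3 -m jog '[[[0.1,0,0,0.003,0],[0.1,0,0,0.006,0],[0.1,0,0,0.009,0],[0.1,0,0,0.012,0],[0.1,0,0,0.012,0]]]'|grep -E "tool_|contact"
```

```text
tool_pos: [0.5437, 0.1579, 0.097]
tool_rot: [-3.138, 0.002, 1.264]
contact_force: [-0.5, 0.7, 0.2]
tool_pos: [0.5445, 0.159, 0.0871]
tool_rot: [3.142, 0.0, 1.266]
contact_force: [-1.0, -0.0, 0.1]
```

```bash
python3 -m jog '[[[0.1,0,0.005,0,0],[0.1,0,0.01,0,0],[0.1,0,0.014,0,0],[0.1,0,0.018,0,0],[0.1,0,0.022,0,0]]]'|grep -E "tool_pos|contact"
python3 -m jog '[[[0.1,0,0.004,0,0],[0.1,0,0.008,0,0],[0.1,0,0.012,0,0],[0.1,0,0.015,0,0],[0.1,0,0.015,0,0]]]'|grep -E "tool_pos|contact"
python3 -m jog '[[[0.1,0,0.001,0,0],[0.1,0,0.002,0,0],[0.1,0,0.003,0,0],[0.1,0,0.003,0,0],[0.1,0,0.003,0,0]]]'|grep -E "tool_pos|contact|grip"
python3 - <<'E'
from h import *
s=robot.observe();im=robot.read_camera("wrist")[:,:,::-1];c=cam("wrist",s)
ex=np.array([.9532,-.3023,0]);piv=np.array([.5516,.1553,.089])
print("tcp rel pivot x",(s["tool_pos"]-piv)@ex, "grip",s["grip_force"])
for a in(-.45,.3,.45):print(a,proj(c,piv+ex*.03*np.sin(a)+[0,0,.03*np.cos(a)]).round())
cv2.imwrite("pics/c12.png",cv2.resize(np.ascontiguousarray(im[150:320,150:370]),(660,510)))
E
```

```text
tool_pos: [0.5657, 0.1524, 0.0873]
contact_force: [-2.0, 0.5, 1.1]
tool_pos: [0.5806, 0.1476, 0.087]
contact_force: [-0.4, -0.4, -0.6]
tool_pos: [0.5827, 0.147, 0.0871]
contact_force: [-0.3, 0.2, -1.2]
grip_force: 0.5
tcp rel pivot x 0.03216267190531833 grip 0.4640533681958914
-0.45 [178. 239.]
0.3 [216. 241.]
0.45 [223. 240.]
```

View pics/c12.png

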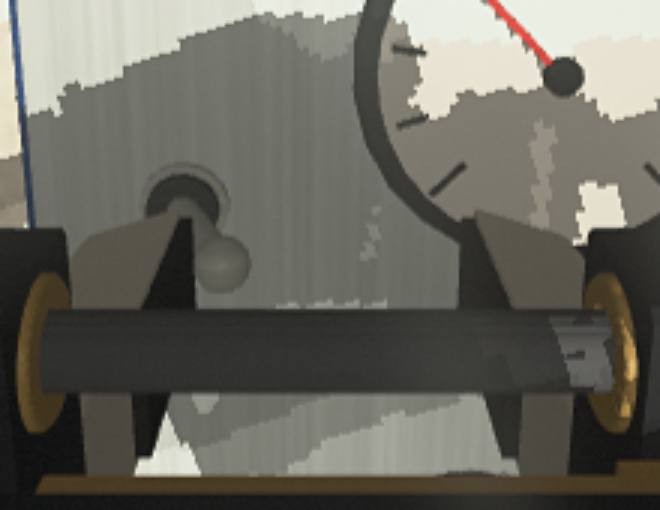

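The ball is at full-frame (224,238), matching the predicted on position (223,240). I'll back off, rise and check.

```bash
python3 -m jog '[[[0.1,0,-0.003,0,0],[0.1,0,-0.006,0,0],[0.1,0,-0.006,0,0]]]'|grep -E "tool_pos|contact"
python3 -m jog '[[[0.1,0,0,-0.02,0],[0.1,0,0,-0.05,0],[0.1,0,0,-0.08,0],[0.1,0,0,-0.1,0],[0.1,0,0,-0.1,0]]]'|grep -E "tool_pos|contact"
python3 -m jog '[[[0.1,-0.04,0,0,0],[0.1,-0.08,0,0,0],[0.1,-0.11,0,0,0],[0.1,-0.11,0,0,0],[0.1,-0.11,0,0,0]]]'|grep -E "time|tool_pos|contact"
python3 - <<'E'
from h import *
s=robot.observe();im=np.ascontiguousarray(robot.read_camera("wrist")[:,:,::-1]);c=cam("wrist",s)
ex=np.array([.9532,-.3023,0]);piv=np.array([.5516,.1553,.089])
for a in(-.45,.3,.45):print(a,proj(c,piv+ex*.03*np.sin(a)+[0,0,.03*np.cos(a)]).round())
cv2.imwrite("pics/w13.png",im)
E
python3 ptr.py
```

```text
tool_pos: [0.5766, 0.149, 0.0874]
contact_force: [0.1, -0.1, -0.8]
tool_pos: [0.5796, 0.1492, 0.1926]
contact_force: [-0.2, 0.6, 0.1]
time: 23.43
tool_pos: [0.5436, 0.0426, 0.1869]
contact_force: [1.0, -0.2, 0.1]
-0.45 [208.  59.]
0.3 [235.  58.]
0.45 [240.  59.]
red n 13 ctr-dir deg -134.1 axis deg -146.3 tool yaw deg 72.4 torque [-0.003 -0.03   0.019] r mm 0.007
```

View pics/w13.png

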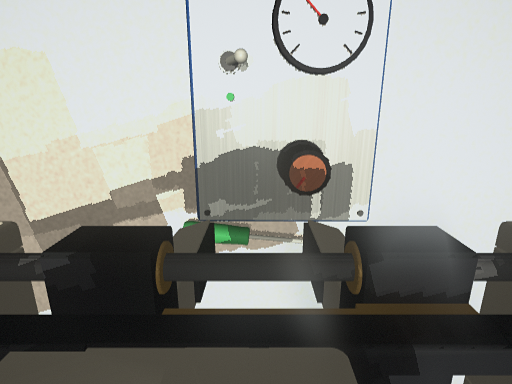

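The ball is at (241,55), matching on at (240,59). The knob at (307,170) still shows the three-click pointer, the driver is in place and the robot is clear of everything. Handing in.

```bash
python3 -c "
from cell import robot
print(robot.hand_in())"
```

```text
the job is handed in; nothing more can be done
None
```

I closed the knob gently to its stop, opened it three clicks and let go, then flipped the pump toggle to on and handed the job in; the hand-in gave no verdict. The screwdriver looked undisturbed in the last picture, and nothing came near the bottle or tin, though I took no final measurement of any of the three.

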